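# Sort the model-car parts and stow the tray

### The job

Pull the parts tray out from under the low shelf by its yellow tab until it stops, and with it out sort all the loose car parts lying on the table into its dishes: wheels in the purple one, orange beams in the green one, dampers in the teal one, lying low enough to pass under the shelf. Then push the tray fully home under the shelf so that it presses the red sprung plunger right in and stays there, with the dishes standing in the tray. Leave the finished car, jar, glue bottle and screwdriver where they are.

Things in the scene. Friction and masses are not known exactly. Their poses are not given: they have to be found in the camera images.
- station: fixed plywood channel, 194 mm (x) by 540 mm (y), 8 mm thick, side rails 24 mm high, turned up to 0.1 rad from the world axes. Origin: underside, on the centre line; y points inwards, under the shelf. A front lip 18 mm high stops the tray with its origin at y = -0.072 m (fully out, all dishes clear of the shelf); steel rear stops at y = +0.071 (fully home)
- shelf_edge (a point): middle of the lower front edge of the low shelf board on posts that roofs the channel's inner end, from station y = +0.14 to +0.288 m: underside 100 mm, top 112 mm above the table, boxes on it up to 142 mm
- tray: loose light-wood carrier tray, 170 mm (x) by 380 mm (y), 6 mm floor, 18 mm rims, lying in the channel with 2.5 mm play a side; slides along the station's y; 0.3 to 0.65 kg, plus dishes and parts; sliding it takes 3 to 10 N and it stays where it is left. Origin: centre of its underside, 8 mm above the table; axes parallel to the station's
- tray_tab (a point): middle of the top edge, 80 mm above the table, of the tray's upright yellow tab: a plate 60 mm wide (tray x), 14 mm thick (tray y), 66 mm high, at the tray's outer end, 175 mm from its origin towards -y. Pinch it from above across its thickness to draw or push the tray; 45 mm free between it and the nearest dish
- plunger (a joint): red sprung plunger of the rear stop, travel in m: 0 released, 0.016 at the end of its stroke; pressed inwards (station +y) by the tray's far edge over the tray's last 15 mm; spring 0.4 N rising to 1.7 N, too weak to push the tray back. With the tray fully home it reads about 0.0155
- plunger_tip (a point): tip of the red plunger (14 mm diameter), under the shelf at the inner end of the channel, 19 mm above the table; its red tail end shows beyond the rear stops and moves out as it is pressed
- dish_purple: loose open purple dish for wheels, 152 mm (x) by 100 mm (y) outside, 50 mm high, 4 mm walls and floor, standing in the tray (its rim is 64 mm above the table) in a row along its y, in varying order. Origin: centre of its underside, 14 mm above the table; axes parallel to the tray's
- dish_green: loose open green dish for beams, 152 mm (x) by 100 mm (y) outside, 50 mm high, 4 mm walls and floor, standing in the tray (its rim is 64 mm above the table) in a row along its y, in varying order. Origin: centre of its underside, 14 mm above the table; axes parallel to the tray's
- dish_teal: loose open teal dish for dampers, 152 mm (x) by 100 mm (y) outside, 50 mm high, 4 mm walls and floor, standing in the tray (its rim is 64 mm above the table) in a row along its y, in varying order. Origin: centre of its underside, 14 mm above the table; axes parallel to the tray's
- wheel1: loose black ribbed rubber wheel with a yellow hub, 54 mm diameter, 28 mm thick, lying flat at the start; origin: centre of the face without hub disc, z along its axle; may be absent; 35 to 70 g
- wheel2: loose black ribbed rubber wheel with a yellow hub, 54 mm diameter, 28 mm thick, lying flat at the start; origin: centre of the face without hub disc, z along its axle; may be absent; 35 to 70 g
- beam1: loose orange plastic chassis beam with a row of dark holes, 112 x 16 x 16 mm, lying along its own x; origin: centre of its underside; may be absent; 25 to 50 g
- beam2: loose orange plastic chassis beam with a row of dark holes, 112 x 16 x 16 mm, lying along its own x; origin: centre of its underside; may be absent; 25 to 50 g
- beam3: loose orange plastic chassis beam with a row of dark holes, 112 x 16 x 16 mm, lying along its own x; origin: centre of its underside; may be absent; 25 to 50 g
- damper1: loose damper (shock absorber): blue rod with white spring rings and black square ends, 104 mm long along its own x, 22 x 22 mm at the ends, 21 mm round between them; origin: centre of its underside; may be absent; 30 to 65 g
- damper2: loose damper (shock absorber): blue rod with white spring rings and black square ends, 104 mm long along its own x, 22 x 22 mm at the ends, 21 mm round between them; origin: centre of its underside; may be absent; 30 to 65 g
- damper3: loose damper (shock absorber): blue rod with white spring rings and black square ends, 104 mm long along its own x, 22 x 22 mm at the ends, 21 mm round between them; origin: centre of its underside; may be absent; 30 to 65 g
- jar: bystander: small jar with a red cap, 52 mm diameter, 65 mm high, origin under its centre
- screwdriver: bystander: screwdriver 170 mm long lying along its own x, to the right of the station; origin under its middle
- glue: bystander: glue bottle with an orange cap, 44 mm diameter, 120 mm high, origin under its centre
- car: bystander: finished model car 150 mm long (its x), 100 mm wide, about 85 mm high, with four wheels of its own, origin under its centre; its wheels and parts are not to be sorted
There are look-alikes about, which are no part of the job. Leave any pink look-alike of the beam1 alone.

How it is judged (in metres and radians):
On the way, in this order (a step that is already met when the one before it is completed fails the run):
1. the tray is pulled out to its front stop (within 17 mm) (y of tray in the frame of station below -0.055 m), for 0.2 s.
2. with the tray still out clear of the shelf, every part present lies in the dish of its type (x of wheel1 in the frame of dish_purple between -0.074 and 0.074 m and y of wheel1 in the frame of dish_purple between -0.048 and 0.048 m and z of wheel1 in the frame of dish_purple between -0.01 and 0.048 m and x of wheel2 in the frame of dish_purple between -0.074 and 0.074 m and y of wheel2 in the frame of dish_purple between -0.048 and 0.048 m and z of wheel2 in the frame of dish_purple between -0.01 and 0.048 m and x of beam1 in the frame of dish_green between -0.074 and 0.074 m and y of beam1 in the frame of dish_green between -0.048 and 0.048 m and z of beam1 in the frame of dish_green between -0.01 and 0.048 m and x of beam2 in the frame of dish_green between -0.074 and 0.074 m and y of beam2 in the frame of dish_green between -0.048 and 0.048 m and z of beam2 in the frame of dish_green between -0.01 and 0.048 m and x of beam3 in the frame of dish_green between -0.074 and 0.074 m and y of beam3 in the frame of dish_green between -0.048 and 0.048 m and z of beam3 in the frame of dish_green between -0.01 and 0.048 m and x of damper1 in the frame of dish_teal between -0.074 and 0.074 m and y of damper1 in the frame of dish_teal between -0.048 and 0.048 m and z of damper1 in the frame of dish_teal between -0.01 and 0.048 m and x of damper2 in the frame of dish_teal between -0.074 and 0.074 m and y of damper2 in the frame of dish_teal between -0.048 and 0.048 m and z of damper2 in the frame of dish_teal between -0.01 and 0.048 m and x of damper3 in the frame of dish_teal between -0.074 and 0.074 m and y of damper3 in the frame of dish_teal between -0.048 and 0.048 m and z of damper3 in the frame of dish_teal between -0.01 and 0.048 m and y of tray in the frame of station below -0.035 m), for 0.2 s.
3. the tray is pushed home and presses the plunger in (value of joint plunger above 0.011 m and y of tray in the frame of station above 0.062 m), for 0.2 s.
At the end, for the whole second after the job is handed in: every part present lies inside the dish of its type (origin under 48 mm above the dish's underside), the dishes stand upright (0.15 rad) in the tray, the tray rests at most 9 mm short of fully home, and the plunger is pressed over 11 of its 16 mm (all of step 3 and x of wheel1 in the frame of dish_purple between -0.074 and 0.074 m and y of wheel1 in the frame of dish_purple between -0.048 and 0.048 m and z of wheel1 in the frame of dish_purple between -0.01 and 0.048 m and x of wheel2 in the frame of dish_purple between -0.074 and 0.074 m and y of wheel2 in the frame of dish_purple between -0.048 and 0.048 m and z of wheel2 in the frame of dish_purple between -0.01 and 0.048 m and x of beam1 in the frame of dish_green between -0.074 and 0.074 m and y of beam1 in the frame of dish_green between -0.048 and 0.048 m and z of beam1 in the frame of dish_green between -0.01 and 0.048 m and x of beam2 in the frame of dish_green between -0.074 and 0.074 m and y of beam2 in the frame of dish_green between -0.048 and 0.048 m and z of beam2 in the frame of dish_green between -0.01 and 0.048 m and x of beam3 in the frame of dish_green between -0.074 and 0.074 m and y of beam3 in the frame of dish_green between -0.048 and 0.048 m and z of beam3 in the frame of dish_green between -0.01 and 0.048 m and x of damper1 in the frame of dish_teal between -0.074 and 0.074 m and y of damper1 in the frame of dish_teal between -0.048 and 0.048 m and z of damper1 in the frame of dish_teal between -0.01 and 0.048 m and x of damper2 in the frame of dish_teal between -0.074 and 0.074 m and y of damper2 in the frame of dish_teal between -0.048 and 0.048 m and z of damper2 in the frame of dish_teal between -0.01 and 0.048 m and x of damper3 in the frame of dish_teal between -0.074 and 0.074 m and y of damper3 in the frame of dish_teal between -0.048 and 0.048 m and z of damper3 in the frame of dish_teal between -0.01 and 0.048 m and z of each of dish_purple, dish_green, dish_teal in the frame of tray below 0.016 m and angle between each of dish_purple, dish_green, dish_teal's own z axis and vertical below 0.15 rad and y of dish_purple in the frame of tray between -0.09 and 0.15 m and y of dish_green in the frame of tray between -0.09 and 0.15 m and y of dish_teal in the frame of tray between -0.09 and 0.15 m and linear speed of tray below 0.02 m/s); the robot touches nothing.
It fails at once if the jar is moved more than 30 mm or knocked over (distance of jar from where it was at the start of the episode above 0.03 m or angle between jar's own z axis and vertical above 0.4 rad).
It fails at once if the screwdriver is moved more than 30 mm (distance of screwdriver from where it was at the start of the episode above 0.03 m).
It fails at once if the glue bottle is moved more than 30 mm or knocked over (distance of glue from where it was at the start of the episode above 0.03 m or angle between glue's own z axis and vertical above 0.4 rad).
It fails at once if the finished model car is moved more than 30 mm or knocked over (distance of car from where it was at the start of the episode above 0.03 m or angle between car's own z axis and vertical above 0.4 rad).
Of wheel1, wheel2, beam1, beam2, beam3, damper1, damper2, damper3 only 6 to 8 are there at a start; the rules pass over those that are not, and their reading is None.
At some moment in a run one of wheel1, wheel2, beam1, beam2, beam3, damper1, damper2, damper3 may be knocked a few centimetres aside while the robot is not near it.
Once in a run the grip may slacken for a moment while it holds something.
It also fails if it takes over 210 s, if anything falls off the work surface, if the arm or the gripper's body presses on something with over 40 N, if the wrist force passes 120 N, or if a joint passes its speed limit or range.

### The arm

A 6-joint arm with a two-finger parallel gripper is mounted at the origin on the work surface. World frame = base frame: x ahead of the robot, y to its left, z up, the work surface at z = 0. Lengths are in mm, angles in rad, forces in N, time in s.
With the tool pointing down it reaches from about 350 to 875 mm from the base axis. Payload 4.2 kg.
Tool frame: the origin (TCP) lies at the very end of the fingers, on their centre line; the grasp point (between the pads) lies 19 mm behind it; z points along the fingers, y is the line along which they close (so a half turn about z gives the same grasp; the last joint's range is limited). The gripper opens to 85 mm and grips with 20 to 120 N. Pads are 22 mm wide; open, the fingers measure 114 mm over their backs; the gripper's body (76 mm by 85 mm) begins 54 mm behind the grasp point. The pads swing forward as they close: fully open they stand 13 mm farther back than shut.
Start: joints at [-1.031, 0.385, 0.008, 0, -1.194, -0.259], TCP at [173.219, -600.495, 231.312] pointing down, gripper open.
Joint ranges: [-3.14, 3.14], [-1.21, 2.06], [-1.07, 1.41], [-3.16, 2.05], [-2.99, -0.16], [-3.1, 3.1]. Speed limits (rad/s): [2.79, 2.79, 3.14, 3.14, 3.14, 3.14].

### API

Orientations are given as a unit quaternion [x, y, z, w].
In Python, from bench import read_state, get_image, get_calibration, job_done gives the robot as it stands.
- The arm moves only by the shell command python3 -m creep 'ROWS'. ROWS is a JSON object of lists of equal length, an entry for each row: "translation": the shift along the world's x, y, z in cm, a list of three; "delta_rot": the turn, a rotation vector about the world's x, y, z in degrees, a list of three; "hand": the finger opening in cm, from 0 to 8.54. A call has 1 to 8 rows; each row is the pose to reach, as a shift and turn from the pose commanded when the call began; what a row does not reach only later rows make up. A row lasts 1/8 s, in which the tool goes at most 62.5 mm and 10.7 degrees, less where a joint would pass 70% of its speed; a pose out of reach is approached as far as the arm can. A call with a gripper value outside its range is refused whole. The fingers move at their own pace and stop on an object; the grip force is fixed at half the most. Time passes only in rows, so rows that repeat a pose let the fingers close. It gives the time, the measured TCP pose, the force, the opening and the grip force at its end, in the units of the state.
- read_state(): the state, without advancing time (a new reading comes with each control period).
- get_image(name): name is "scene" or "top" or "wrist"; returns (picture, depth): 384x512x3 uint8, red, green, blue; 384x512 float32, mm along the optical axis (not along the pixel's ray), 0 where there is no reading.
- get_calibration(name): a dict with "intrinsics" (3x3 intrinsics, pixels), "xyz" and "attitude" of the camera in the world. Camera axes: x right, y down, z forward; pixel columns grow to the right and rows downward; lengths in mm; the calibration is good to about 2 mm. A picture is of the moment at which its call begins: read the wrist's pose just before it. get_calibration takes no time and is no camera call; for the wrist camera it gives the pose at the moment of the call.
- job_done(): hands the job in; it is judged then, once.
The state is a dict: "clock": time; "joints": joint angles; "joint_vel": joint speeds; "joint_efforts": joint torques, N m; "position": TCP position; "ee_rot": TCP orientation; "contact_force": force on the tool from outside, world axes, zero at the start; "wrist_torque": the same for the moment, N m; "gripper_width": finger opening in mm; "grasp_force": force on a finger pad.
Only numpy, scipy, OpenCV 4.12 (cv2) and the standard library are available. Lean on these libraries where they do the work, as an engineer would, in place of code of your own. Each camera call takes 0.05 s, during which the arm holds its last target. There are 200 camera calls.

## Working session

There is one attempt and no reset: what is moved stays moved. The work goes in short steps, Python scripts to look and compute and a shell command to move; the robot and the scene stay as the last step left them, time stands still between calls to the robot, and variables do not carry over. Pictures are saved under pics/ and viewed, at most 14 in all, crops included, and the job is handed in when it is done.

```bash
mkdir -p pics; ls
cat > h.py <<'E'
import numpy as np, cv2
from scipy.spatial.transform import Rotation as R
from bench import read_state, get_image, get_calibration, job_done
def cap(name,fn):
    c=get_calibration(name); im,d=get_image(name)
    cv2.imwrite('pics/'+fn+'.png',im[:,:,::-1]); np.savez('pics/'+fn+'.npz',im=im,d=d,K=np.array(c['intrinsics']),t=np.array(c['xyz']),q=np.array(c['attitude']))
    return c
def load(fn): return np.load('pics/'+fn+'.npz')
def Rm(q): return R.from_quat(q).as_matrix() if q.size==4 else q
def pt(s,u,v,z=None):
    """world point of pixel; by depth, or on plane z"""
    K=s['K'];r=np.array([(u-K[0,2])/K[0,0],(v-K[1,2])/K[1,1],1.]);M=Rm(s['q'])
    w=M@r
    if z is None:
        dd=s['d'][int(v)-1:int(v)+2,int(u)-1:int(u)+2]; dd=dd[dd>0]; k=np.median(dd)
    else: k=(z-s['t'][2])/w[2]
    return s['t']+k*w
E
python3 - <<'E'
from h import *
for n in('scene','top','wrist'):
    c=cap(n,n+'0'); print(n,c)
ims=[cv2.imread(f'pics/{n}0.png') for n in('scene','top')]
cv2.imwrite('pics/t0.png',cv2.resize(ims[1],(800,600)));cv2.imwrite('pics/s0.png',cv2.resize(ims[0],(800,600)))
print(read_state())
E
```

```text
pics
scene {'intrinsics': array([[384.89203404,   0.        , 256.19709353],
       [  0.        , 384.89203404, 189.74430549],
       [  0.        ,   0.        ,   1.        ]]), 'xyz': array([1281.20675097, -462.56744263,  928.70923615]), 'attitude': array([ 0.802457  ,  0.45027474, -0.19724101, -0.33824756])}
top {'intrinsics': array([[396.25213646,   0.        , 254.64897678],
       [  0.        , 396.25213646, 192.01188467],
       [  0.        ,   0.        ,   1.        ]]), 'xyz': array([ 419.59573829,  -27.69710299, 1531.51703405]), 'attitude': array([-0.70303847,  0.71050129, -0.02309453,  0.01978551])}
wrist {'intrinsics': array([[331.39461283,   0.        , 257.64100881],
       [  0.        , 331.39461283, 193.1465068 ],
       [  0.        ,   0.        ,   1.        ]]), 'xyz': array([  93.91300256, -623.53579363,  372.66394533]), 'attitude': array([0.5938097 , 0.78854091, 0.1284589 , 0.09534975])}
{'clock': 0.15, 'joints': array([-1.03142328e+00,  3.85375145e-01,  6.97399042e-03, -3.29848343e-04,
       -1.19399168e+00, -2.58605471e-01]), 'joint_vel': array([ 0.00039931, -0.00270728,  0.00451147,  0.00264747,  0.00083802,
        0.00179415]), 'joint_efforts': array([-7.27047768e-05, -3.92678547e+01,  1.88582593e+01,  4.18859482e+00,
       -3.40749903e-03, -5.54578804e-06]), 'position': array([ 173.08348582, -600.11831898,  230.49245255]), 'ee_rot': array([-1.39862881e-01,  9.90170548e-01,  7.95109355e-04, -1.68846553e-04]), 'contact_force': array([-0.79986407, -1.16588085, -0.87404738]), 'wrist_torque': array([ 0.03522297, -0.00254683, -0.0336406 ]), 'grasp_force': 0.0, 'gripper_width': 85.49065683889062}
```

View pics/t0.png

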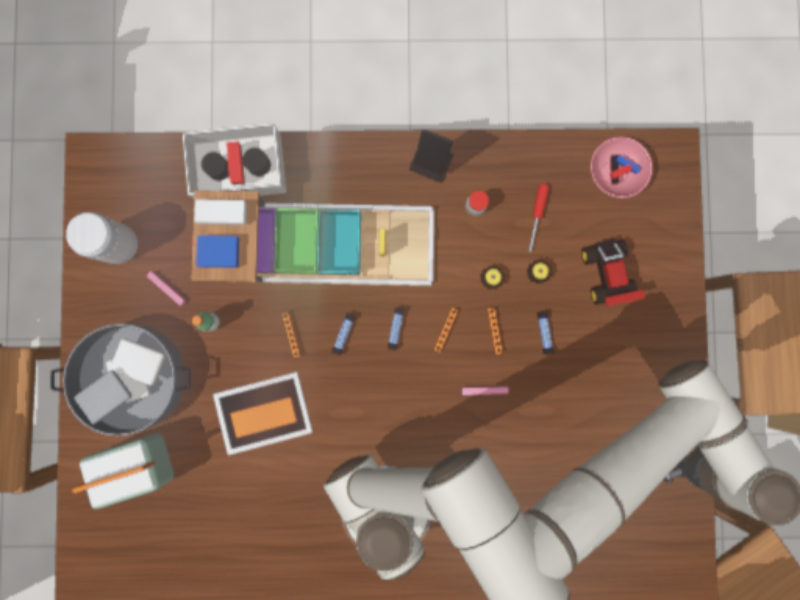

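View pics/s0.png

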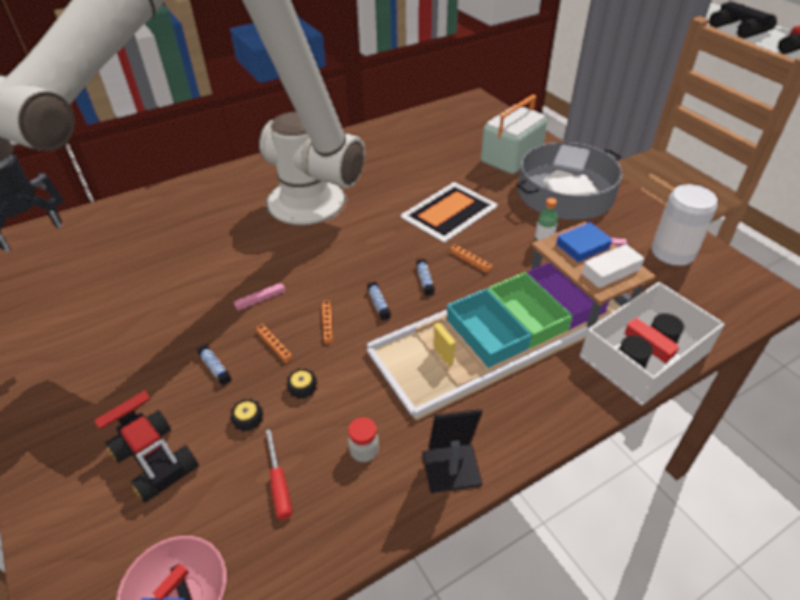

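Top view (800x600 px): beams at (290,335), (446,329), (495,331); dampers at (343,333), (396,328), (545,332); wheels at (493,277), (540,271). The tab is at (382,241) and the station is about level. Dishes from the left are purple, green, teal. Pink bars at (485,391) and (165,288) stay. All 8 parts are present.

```bash
cat > seg.py <<'E'
from h import *
BOX=(300,760,-420,330)  # world x,y bounds
def mask(s,k):
    h=cv2.cvtColor(s['im'],cv2.COLOR_RGB2HSV);H,S,V=h[...,0].astype(int),h[...,1],h[...,2]
    r={'orange':(8,18,170,130),'blue':(104,122,60,90),'yellow':(22,32,130,120),'purple':(125,145,70,40),'green':(45,70,80,60),'teal':(86,98,110,60)}[k]
    return ((H>=r[0])&(H<=r[1])&(S>=r[2])&(V>=r[3])).astype(np.uint8)
def cloud(s):
    v,u=np.mgrid[0:384,0:512];K=s['K'];d=s['d']
    c=np.stack([(u-K[0,2])/K[0,0]*d,(v-K[1,2])/K[1,1]*d,d],-1)
    return c@Rm(s['q']).T+s['t']
def find(s,k,amin=12):
    m=mask(s,k);m=cv2.morphologyEx(m,cv2.MORPH_CLOSE,np.ones((3,3)));P=cloud(s);n,l,st,ce=cv2.connectedComponentsWithStats(m)
    out=[]
    for i in range(1,n):
        if st[i,4]<amin: continue
        p=P[(l==i)&(s['d']>0)]
        if len(p)<5: continue
        c=np.median(p,0)
        if not(BOX[0]<c[0]<BOX[1] and BOX[2]<c[1]<BOX[3]): continue
        (cx,cy),(w,hh),a=cv2.minAreaRect(p[:,:2].astype(np.float32))
        if w<hh: w,hh,a=hh,w,a+90
        out.append((np.round([cx,cy,np.percentile(p[:,2],80)]),round(w),round(hh),round((a+90)%180-90,1),st[i,4],np.round(ce[i])))
    return out
if __name__=='__main__':
    import sys
    for f in sys.argv[1:]:
        for k in('orange','blue','yellow','purple','green','teal'):
            for o in find(load(f),k): print(f,k,*o)
E
python3 seg.py top0 scene0
```

```text
top0 blue [443. -27.  26.] 77 14 -12.5 54 [253. 210.]
top0 blue [ 428. -392.   25.] 78 18 8.5 86 [348. 213.]
top0 blue [431. 101.  24.] 77 16 -20.3 78 [220. 213.]
top0 yellow [646.   1.  83.] 57 11 -0.8 52 [244. 155.]
top0 yellow [ 580. -382.   32.] 39 36 -0.4 88 [346. 173.]
top0 yellow [ 566. -267.   33.] 39 36 -0.4 87 [315. 177.]
top0 purple [656. 285.  25.] 148 48 -1.7 387 [170. 153.]
top0 green [654. 208.  25.] 151 98 -0.8 975 [190. 154.]
top0 teal [651.  97.  24.] 148 78 -1.7 690 [221. 155.]
scene0 orange [435. 224.  11.] 108 11 17.7 65 [301. 167.]
scene0 orange [ 439. -275.   13.] 110 10 14.1 55 [175. 223.]
scene0 orange [ 484. -175.   12.] 20 8 24.0 13 [209. 218.]
scene0 blue [429. 100.  23.] 88 14 -22.4 61 [271. 175.]
scene0 blue [442. -27.  22.] 82 18 -11.8 69 [241. 190.]
scene0 blue [ 427. -394.   24.] 37 16 9.1 39 [135. 230.]
scene0 yellow [651.   2.  77.] 61 12 -1.6 193 [284. 220.]
scene0 yellow [ 565. -265.   30.] 38 37 -68.6 95 [192. 242.]
scene0 yellow [ 579. -381.   30.] 39 37 -18.9 112 [157. 262.]
scene0 purple [658. 312.  52.] 179 103 -3.5 681 [361. 187.]
scene0 green [629. 214.  56.] 218 116 -8.7 1223 [341. 196.]
scene0 teal [653. 107.  54.] 155 100 -1.9 1508 [312. 209.]
```

```bash
python3 -m creep '{"translation":[[3,3.8,0],[6,7.6,0],[9,11.4,0],[12,15.2,0],[15,19,0],[18,22.8,0],[21,26.6,0],[24,30.4,0]],"delta_rot":[[0,0,-5],[0,0,-10],[0,0,-15],[0,0,-17.3],[0,0,-17.3],[0,0,-17.3],[0,0,-17.3],[0,0,-17.3]],"hand":[5,5,5,5,5,5,5,5]}'
python3 -m creep '{"translation":[[3,3.8,0],[6,7.6,0],[9,11.4,0],[12,15.2,0],[15,19,0],[18,22.8,0],[21,26.6,0],[21,26.6,0]],"delta_rot":[[0,0,0],[0,0,0],[0,0,0],[0,0,0],[0,0,0],[0,0,0],[0,0,0],[0,0,0]],"hand":[5,5,5,5,5,5,5,5]}'
python3 - <<'E'
from h import *
from seg import *
cap('wrist','w1');cap('top','top1');s=load('w1');print(read_state())
for k in('yellow','teal'):
  for o in find(s,k): print(k,*o)
P=cloud(load('top1'));im=cv2.imread('pics/w1.png');cv2.imwrite('pics/w1b.png',im)
E
```

```text
clock: 1.15
position: [413.9, -295.1, 231.2]
ee_rot: [0.011, 1.0, 0.0, -0.0]
contact_force: [0.5, -0.6, 0.1]
gripper_width: 49.8
grasp_force: 0.0
clock: 2.15
position: [624.5, -27.9, 229.9]
ee_rot: [0.009, 1.0, -0.0, -0.001]
contact_force: [0.0, -1.6, -1.1]
gripper_width: 49.8
grasp_force: 0.0
{'clock': 2.25, 'joints': array([ 2.10563212e-01,  3.83753786e-01,  4.45287710e-03, -1.61761662e-04,
       -1.19324795e+00, -1.80174552e+00]), 'joint_vel': array([-0.02309933, -0.02068936, -0.01283487,  0.00091835, -0.00072988,
        0.00062991]), 'joint_efforts': array([ 6.65734336e-01, -3.85484254e+01,  1.90870464e+01,  4.18790504e+00,
        2.78973364e-02, -3.27022746e-03]), 'position': array([622.86641938, -30.23732436, 230.50849029]), 'ee_rot': array([ 1.02226905e-02,  9.99947360e-01, -1.18539207e-04, -8.71457262e-04]), 'contact_force': array([ 0.87723379,  0.8124398 , -0.14776698]), 'wrist_torque': array([-0.05194287,  0.01049593,  0.01169494]), 'grasp_force': 0.0, 'gripper_width': 50.08352899876237}
yellow [ 566. -267.   29.] 39 37 89.0 1021 [ 21. 112.]
yellow [662.   7.  80.] 86 23 -1.6 1265 [290. 193.]
teal [651.  83.  54.] 152 152 88.3 16764 [391. 188.]
```

View pics/w1b.png

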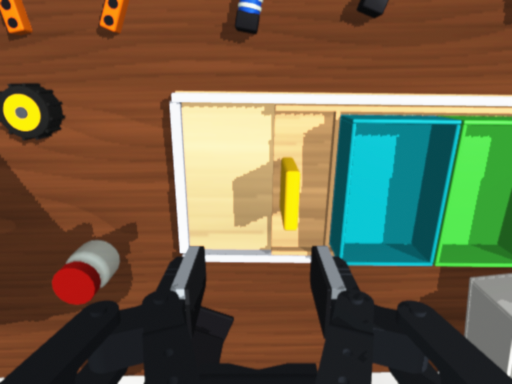

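The wrist view shows the tab top at about (291,193), teal dish at (395,190), and the front lip at column 180. The tray is nearly axis-aligned.

Run:
```python
from h import *
s=load('w1')
for u,v,z in((285,159,80),(297,159,80),(286,228,80),(299,228,80),(346,120,64),(346,262,64),(460,122,64),(436,262,64),(180,98,24),(187,257,24),(500,103,24)): print(u,v,np.round(pt(s,u,v,z),1), np.round(pt(s,u,v),1))
```

```text
285 159 [607.3  -3.8  80. ] [6.192e+02 5.000e-01 2.630e+01]
297 159 [607.5   7.   80. ] [622.3  14.8  13.5]
286 228 [675.   -2.3  80. ] [675.2  -2.3  79.6]
299 228 [675.2  10.2  80. ] [705.4  18.7  13.7]
346 120 [575.5  52.9  64. ] [578.1  59.   40.6]
346 262 [722.5  62.6  64. ] [722.7  62.6  63.7]
460 122 [579.2 157.4  64. ] [579.3 157.8  63.2]
436 262 [724.2 157.3  64. ] [724.6 157.6  63.5]
180 98 [ 554.9 -105.9   24. ] [ 554.9 -105.9   24. ]
187 257 [ 735.8 -114.3   24. ] [611.8 -58.5 247.2]
500 103 [565.7 218.7  24. ] [565.8 218.9  23.7]
```

```bash
python3 -m creep '{"translation":[[2.7,3.4,-4],[2.7,3.4,-9],[2.7,3.4,-13],[2.7,3.4,-16],[2.7,3.4,-18.4],[2.7,3.4,-18.4],[2.7,3.4,-18.4],[2.7,3.4,-18.4]],"delta_rot":[[0,0,-0.6],[0,0,-0.6],[0,0,-0.6],[0,0,-0.6],[0,0,-0.6],[0,0,-0.6],[0,0,-0.6],[0,0,-0.6]],"hand":[5,5,5,5,5,5,1,1]}'
python3 -m creep '{"translation":[[0,0,0],[0,0,0],[-0.03,-1,0],[-0.07,-2,0],[-0.1,-3,0],[-0.13,-4,0],[-0.17,-5,0],[-0.2,-6,0]],"delta_rot":[[0,0,0],[0,0,0],[0,0,0],[0,0,0],[0,0,0],[0,0,0],[0,0,0],[0,0,0]],"hand":[1,1,1,1,1,1,1,1]}'
```

```text
clock: 3.25
position: [651.1, 3.4, 49.1]
ee_rot: [0.016, 1.0, 0.0, 0.001]
contact_force: [0.3, -0.0, 0.3]
gripper_width: 13.9
grasp_force: 0.0
clock: 4.25
position: [650.3, -54.4, 49.2]
ee_rot: [0.015, 1.0, 0.001, 0.003]
contact_force: [-0.3, 7.9, 5.6]
gripper_width: 13.1
grasp_force: 60.5
```

```bash
python3 -m creep '{"translation":[[-0.03,-1,0],[-0.07,-2,0],[-0.09,-2.7,0],[-0.1,-3.1,0],[-0.12,-3.5,0],[-0.12,-3.7,0],[-0.12,-3.7,0]],"delta_rot":[[0,0,0],[0,0,0],[0,0,0],[0,0,0],[0,0,0],[0,0,0],[0,0,0]],"hand":[1,1,1,1,1,1,1]}'
```

```text
clock: 5.12
position: [649.0, -91.6, 49.2]
ee_rot: [0.015, 1.0, 0.001, 0.002]
contact_force: [0.3, 7.5, 5.6]
gripper_width: 13.3
grasp_force: 60.5
```

```bash
python3 -m creep '{"translation":[[-0.01,-0.3,0],[-0.02,-0.6,0],[-0.02,-0.8,0],[-0.02,-0.8,0]],"delta_rot":[[0,0,0],[0,0,0],[0,0,0],[0,0,0]],"hand":[1,1,1,1]}'
```

```text
clock: 5.62
position: [648.9, -95.9, 49.2]
ee_rot: [0.015, 1.0, 0.003, 0.003]
contact_force: [-1.4, 19.0, 6.9]
gripper_width: 13.1
grasp_force: 60.9
```

```bash
python3 -m creep '{"translation":[[0,0.4,0],[0,0.4,0],[0,0.4,0],[0,0.4,4],[0,0.4,10],[-5,1,16],[-10,1,22],[-15,1,28]],"delta_rot":[[0,0,0],[0,0,0],[0,0,0],[0,0,0],[0,0,0],[0,0,0],[0,0,0],[0,0,0]],"hand":[5,5,5,5,5,8.5,8.5,8.5]}'
python3 -m creep '{"translation":[[-3,0,4],[-3,0,8],[-3,0,8],[-3,0,8]],"delta_rot":[[0,0,0],[0,0,0],[0,0,0],[0,0,0]],"hand":[8.5,8.5,8.5,8.5]}'
cat > meas.py <<'E'
import sys
from h import *
from seg import *
f=sys.argv[1]
cap('wrist',f);s=load(f);P=cloud(s)
# parts: raised 9..40 mm off the table, with colour classes
for k in('orange','blue','yellow'):
    for o in find(s,k,60): print(k,*o)
print(read_state()['position'],read_state()['ee_rot'])
cv2.imwrite(f'pics/{f}b.png',cv2.resize(cv2.imread(f'pics/{f}.png'),(800,600)))
E
python3 meas.py w2
```

```text
clock: 6.62
position: [525.3, -92.4, 292.5]
ee_rot: [0.016, 1.0, -0.0, -0.0]
contact_force: [0.9, 0.7, 0.9]
gripper_width: 85.1
grasp_force: 0.0
clock: 7.12
position: [496.4, -91.9, 370.4]
ee_rot: [0.016, 1.0, 0.0, -0.001]
contact_force: [0.1, -0.1, -0.4]
gripper_width: 85.1
grasp_force: 0.0
orange [619. -81.   1.] 781 638 89.5 93216 [250. 130.]
blue [430. 100.  21.] 76 21 -21.9 565 [389.  90.]
blue [ 408. -396.   21.] 35 21 7.7 253 [44. 85.]
blue [442. -27.  21.] 76 23 -11.7 490 [300. 102.]
blue [ 435. -393.   21.] 21 11 -79.8 89 [ 51. 105.]
blue [ 455. -389.   21.] 21 20 8.6 149 [ 56. 119.]
yellow [ 566. -267.   29.] 39 37 -3.1 461 [146. 191.]
yellow [ 579. -383.   29.] 39 39 83.4 452 [ 73. 201.]
yellow [664. -96.  80.] 95 14 -1.6 503 [258. 243.]
[496.3846166  -91.94238953 369.8397923 ] [ 1.62204782e-02  9.99867579e-01  6.41944743e-05 -1.30982926e-03]
```

View pics/w2b.png

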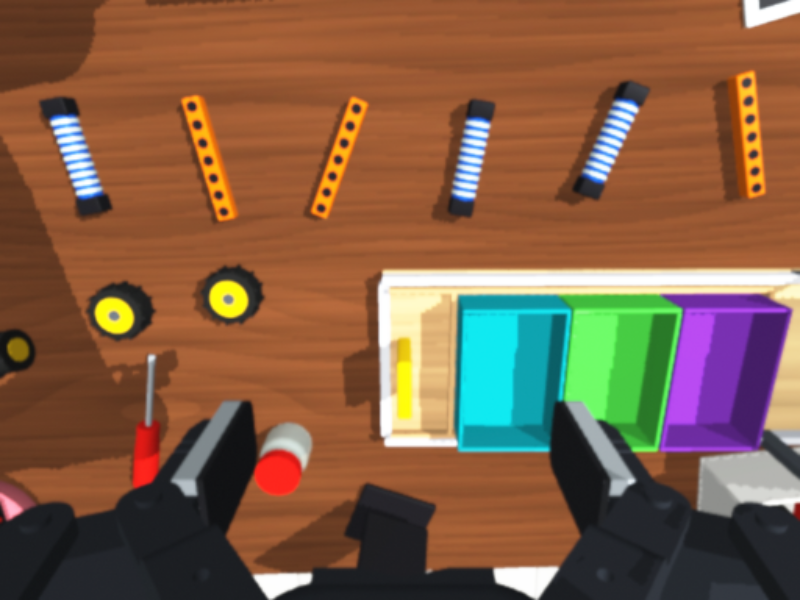

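The view (800 px) shows all parts clear. Beams run (194,100)-(226,217), (357,100)-(320,214) and (745,75)-(757,194). Dampers run (60,104)-(94,206), (482,105)-(461,210) and (632,90)-(590,190). Wheels are at (115,313) and (231,297). Dishes from left to right are teal, green, purple, and the tab rests against the lip side.

Run:
```python
from h import *
from seg import *
s=load('w2');t=load('top0');P=cloud(s)
def px(u,v,z): return pt(s,u*.64,v*.64,z)
for n,a,b,z in(('B1',(194,100),(226,217),16),('B2',(357,100),(320,214),16),('B3',(745,75),(757,194),16),('D1',(60,104),(94,206),22),('D2',(482,105),(461,210),22),('D3',(632,90),(590,190),22)):
    p,q=px(*a,z),px(*b,z);c=(p+q)/2;m=pt(s,(a[0]+b[0])*.32,(a[1]+b[1])*.32)
    print(n,np.round(c[:2]),'zdepth',round(m[2]),'ang from x',round(np.degrees(np.arctan((q-p)[1]/(q-p)[0])),1),'len',round(np.linalg.norm(p-q)))
for k in('teal','green','purple'):
    m=(mask(s,k)>0)&(P[...,2]>58)&(P[...,2]<70)&(P[...,1]>-90);p=P[m];print(k,len(p),cv2.minAreaRect(p[:,:2].astype(np.float32)),np.percentile(p[:,2],50))
# table level beside, from top cam
print(np.round(pt(t,348,240),1),np.round(px(60,104,None),1))
```

```text
B1 [ 435. -269.] zdepth 16 ang from x 7.6 len 106
B2 [ 438. -151.] zdepth 16 ang from x -22.5 len 109
B3 [430. 229.] zdepth 16 ang from x 15.7 len 109
D1 [ 427. -387.] zdepth 19 ang from x 6.5 len 91
D2 [441. -28.] zdepth 22 ang from x -11.3 len 94
D3 [430.  98.] zdepth 22 ang from x -19.3 len 91
teal 948 ((649.3207397460938, 8.243759155273438), (102.25540924072266, 151.74114990234375), 88.35407257080078) 63.17424974614917
green 936 ((652.3431396484375, 110.3328857421875), (103.31172180175781, 152.28761291503906), 88.25751495361328) 63.092506905010424
purple 1155 ((655.5266723632812, 210.85382080078125), (101.25030517578125, 152.3030242919922), 88.58397674560547) 63.106376648837
[ 3.238e+02 -3.926e+02  1.000e-01] [ 382.3 -392.2   22.5]
```

```bash
cat > parts.py <<'E'
from h import *
from seg import cloud
def parts(s):
    P=cloud(s);x,y,z=P[...,0],P[...,1],P[...,2]
    m=(z>7)&(z<45)&(s['d']>0)&(x>330)&(x<640)&(y>-450)&(y<330)&~((x>535)&(y>-135))
    n,l,st,ce=cv2.connectedComponentsWithStats(m.astype(np.uint8))
    h=cv2.cvtColor(s['im'],cv2.COLOR_RGB2HSV).astype(int);out=[]
    for i in range(1,n):
        if st[i,4]<100: continue
        q=l==i;zt=np.percentile(z[q],85);t=q&(z>zt-7);p=P[t][:,:2].astype(np.float32)
        c,(w,b),a=cv2.minAreaRect(p)
        if w<b:w,b,a=b,w,a+90
        H,S,V=h[q].T;f=lambda g:np.mean(g)
        sc=dict(beam=f((H>7)&(H<20)&(S>120)),damper=f((H>100)&(H<128)&(S>60)),pink=f((H>150)&(V>120)),wheel=f((H>21)&(H<33)&(S>120)))
        k=max(sc,key=sc.get)
        out.append((k,round(c[0],1),round(c[1],1),round(float(zt),1),round(w),round(b),round((a+90)%180-90,1),st[i,0]))
    return out
if __name__=='__main__':
    import sys
    f=sys.argv[1]
    if len(sys.argv)>2: cap('wrist',f)
    for o in parts(load(f)): print(*o)
    print(np.round(read_state()['position'],1))
E
python3 parts.py w2
```

```text
beam 430.3 227.8 16.8 111 18 15.8 467
damper 430.7 99.6 22.2 104 23 -21.3 367
damper 428.5 -394.4 21.9 104 23 8.1 25
beam 435.1 -271.1 16.8 112 17 9.7 116
beam 438.1 -151.0 16.8 111 16 -24.1 199
damper 442.4 -28.3 22.1 104 22 -11.9 287
wheel 566.1 -266.6 29.0 56 56 31.6 128
wheel 580.0 -382.9 29.0 57 56 -85.0 55
[496.4 -91.9 369.8]
```

```bash
python3 -m creep '{"translation":[[-2.7,3.2,-6],[-5.4,6.4,-12],[-5.4,6.4,-18],[-5.4,6.4,-24],[-5.4,6.4,-30],[-5.4,6.4,-34],[-5.4,6.4,-36.3],[-5.4,6.4,-36.3]],"delta_rot":[[0,0,-5],[0,0,-10],[0,0,-10],[0,0,-10],[0,0,-10],[0,0,-10],[0,0,-10],[0,0,-10]],"hand":[5,5,5,5,5,5,5,5]}'
python3 -m creep '{"translation":[[0,0,0],[0,0,0],[0,0,0],[0,0,0],[0,0,2],[0,0,6],[0,0,12],[0,0,12]],"delta_rot":[[0,0,0],[0,0,0],[0,0,0],[0,0,0],[0,0,0],[0,0,0],[0,0,5],[0,0,10]],"hand":[1,1,1,1,1,1,1,1]}'
```

```text
clock: 8.18
position: [440.6, -28.5, 5.8]
ee_rot: [0.103, 0.995, -0.001, -0.003]
contact_force: [0.4, 0.6, 0.5]
gripper_width: 49.9
grasp_force: 0.0
clock: 9.18
position: [446.1, -26.9, 133.2]
ee_rot: [0.014, 1.0, 0.002, 0.006]
contact_force: [0.1, -0.7, -1.3]
gripper_width: 18.5
grasp_force: 58.8
```

```bash
python3 -m creep '{"translation":[[5,0.5,0],[11,1,0],[17,1.8,0],[20.6,2.1,0],[20.6,2.1,0],[20.6,2.1,-4],[20.6,2.1,-8],[20.6,2.1,-9.7]],"delta_rot":[[0,0,0],[0,0,0],[0,0,0],[0,0,0],[0,0,0],[0,0,0],[0,0,0],[0,0,0]],"hand":[1,1,1,1,1,1,1,1]}'
```

```text
clock: 10.18
position: [646.4, -7.0, 29.2]
ee_rot: [0.016, 1.0, -0.0, -0.002]
contact_force: [0.4, -0.4, -0.5]
gripper_width: 18.0
grasp_force: 58.8
```

```bash
python3 -m creep '{"translation":[[0,0,0],[0,0,0],[0,0,3],[0,0,8],[-3,1,13],[-7,3,18],[-11,5,22],[-14.8,6,22]],"delta_rot":[[0,0,0],[0,0,0],[0,0,0],[0,0,0],[0,0,0],[0,0,0],[0,0,0],[0,0,0]],"hand":[2.8,2.8,2.8,2.8,5,5,5,5]}'
python3 -m creep '{"translation":[[0,0,0],[0,0,0]],"delta_rot":[[0,0,0],[0,0,0]],"hand":[5,5]}'; python3 parts.py w3 1
```

```text
clock: 11.18
position: [501.9, 54.6, 257.3]
ee_rot: [0.015, 1.0, 0.002, 0.006]
contact_force: [0.8, 0.9, -0.9]
gripper_width: 50.4
grasp_force: 0.0
clock: 11.42
position: [501.5, 53.4, 252.7]
ee_rot: [0.016, 1.0, 0.001, 0.002]
contact_force: [0.0, -0.6, -0.4]
gripper_width: 49.6
grasp_force: 0.0
beam 430.6 227.9 16.6 112 17 15.4 398
damper 430.8 100.2 22.2 104 22 -21.4 274
beam 438.1 -150.6 16.6 112 17 -24.1 56
wheel 569.4 -249.5 28.1 53 23 -12.7 0
[501.7  53.3 252. ]
```

```bash
python3 -m creep '{"translation":[[-4,3,-3],[-7.1,4.7,-7],[-7.1,4.7,-12],[-7.1,4.7,-17],[-7.1,4.7,-21],[-7.1,4.7,-23.5],[-7.1,4.7,-24.6],[-7.1,4.7,-24.6]],"delta_rot":[[0,0,-9],[0,0,-19.5],[0,0,-19.5],[0,0,-19.5],[0,0,-19.5],[0,0,-19.5],[0,0,-19.5],[0,0,-19.5]],"hand":[5,5,5,5,5,5,5,5]}'
python3 -m creep '{"translation":[[0,0,0],[0,0,0],[0,0,0],[0,0,0],[0,0,3],[0,0,8],[0,0,12],[0,0,12]],"delta_rot":[[0,0,0],[0,0,0],[0,0,0],[0,0,0],[0,0,0],[0,0,0],[0,0,9],[0,0,19.5]],"hand":[1,1,1,1,1,1,1,1]}'
```

```text
clock: 12.48
position: [430.3, 100.2, 4.6]
ee_rot: [0.185, 0.983, -0.001, -0.0]
contact_force: [0.0, -0.7, 0.2]
gripper_width: 50.5
grasp_force: 0.0
clock: 13.48
position: [431.8, 101.5, 128.9]
ee_rot: [0.013, 1.0, 0.002, 0.004]
contact_force: [-0.1, 0.5, -0.6]
gripper_width: 18.5
grasp_force: 58.8
```

```bash
python3 -m creep '{"translation":[[5,-2,0],[11,-4,0],[17,-6,0],[21.9,-7.4,0],[21.9,-7.4,0],[21.9,-7.4,-4],[21.9,-7.4,-8.2],[21.9,-7.4,-8.2]],"delta_rot":[[0,0,0],[0,0,0],[0,0,0],[0,0,0],[0,0,0],[0,0,0],[0,0,0],[0,0,0]],"hand":[1,1,1,1,1,1,1,1]}'
python3 -m creep '{"translation":[[0,0,0],[0,0,0],[0,0,0],[0,0,5],[-1,3,11],[-5,6,16],[-10,10,20],[-15,12,20]],"delta_rot":[[0,0,0],[0,0,0],[0,0,0],[0,0,0],[0,0,0],[0,0,0],[0,0,0],[0,0,0]],"hand":[2.6,2.6,2.6,2.6,5,5,5,5]}'
python3 -m creep '{"translation":[[0,0,0],[0,0,0]],"delta_rot":[[0,0,0],[0,0,0]],"hand":[5,5]}'; python3 parts.py w4 1; cd pics; python3 -c "
import cv2;cv2.imwrite('w4b.png',cv2.imread('w4.png'))"
```

```text
clock: 14.48
position: [645.0, 26.0, 40.0]
ee_rot: [0.016, 1.0, -0.001, -0.004]
contact_force: [-0.2, 0.4, 0.1]
gripper_width: 18.6
grasp_force: 58.8
clock: 15.48
position: [511.0, 142.0, 244.1]
ee_rot: [0.016, 1.0, 0.002, 0.003]
contact_force: [-0.6, 1.4, 0.3]
gripper_width: 49.9
grasp_force: 0.0
clock: 15.72
position: [510.8, 140.7, 241.5]
ee_rot: [0.015, 1.0, 0.0, 0.001]
contact_force: [0.9, 0.6, 0.4]
gripper_width: 50.1
grasp_force: 0.0
beam 417.9 -123.9 16.2 110 14 -17.0 0
beam 430.5 228.4 16.6 112 17 15.2 319
[511.1 140.3 240.9]
```

View pics/w4b.png

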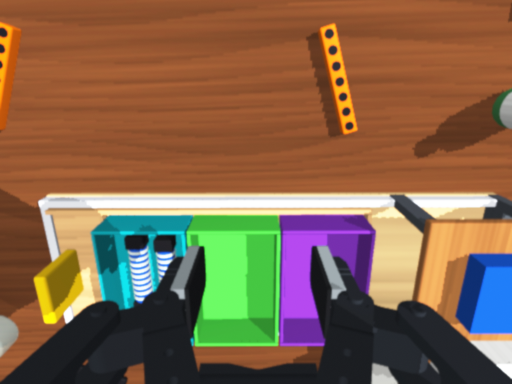

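Both dampers lie flat and parallel in the teal dish at (140,270) and (165,265). Beam 3 is at (338,80), clear of the glue at (510,108).

```bash
python3 -m creep '{"translation":[[-4,4,-3],[-8.1,8.8,-7],[-8.1,8.8,-12],[-8.1,8.8,-17],[-8.1,8.8,-20],[-8.1,8.8,-22.5],[-8.1,8.8,-23.7],[-8.1,8.8,-23.7]],"delta_rot":[[0,0,8],[0,0,17.1],[0,0,17.1],[0,0,17.1],[0,0,17.1],[0,0,17.1],[0,0,17.1],[0,0,17.1]],"hand":[5,5,5,5,5,5,5,5]}'
python3 -m creep '{"translation":[[0,0,0],[0,0,0],[0,0,0],[0,0,0],[0,0,3],[0,0,8],[0,0,12],[0,0,12]],"delta_rot":[[0,0,0],[0,0,0],[0,0,0],[0,0,0],[0,0,0],[0,0,0],[0,0,-9],[0,0,-17.1]],"hand":[0.8,0.8,0.8,0.8,0.8,0.8,0.8,0.8]}'
```

```text
clock: 16.77
position: [429.9, 227.9, 2.7]
ee_rot: [-0.133, 0.991, -0.001, -0.001]
contact_force: [1.1, -0.1, 0.5]
gripper_width: 49.8
grasp_force: 0.0
clock: 17.77
position: [431.2, 230.1, 127.4]
ee_rot: [0.018, 1.0, 0.003, 0.003]
contact_force: [-0.5, 0.0, -0.9]
gripper_width: 14.5
grasp_force: 60.6
```

```bash
python3 -m creep '{"translation":[[5,-3,0],[11,-6,0],[17,-9,0],[22.2,-10,0],[22.2,-10,0],[22.2,-10,-4],[22.2,-10,-8],[22.2,-10,-9.8]],"delta_rot":[[0,0,0],[0,0,0],[0,0,0],[0,0,0],[0,0,0],[0,0,0],[0,0,0],[0,0,0]],"hand":[0.8,0.8,0.8,0.8,0.8,0.8,0.8,0.8]}'
python3 -m creep '{"translation":[[0,0,0],[0,0,0],[0,0,0],[0,0,4],[0,0,10],[-4,-5,16],[-9,-10,20],[-13,-16,24]],"delta_rot":[[0,0,0],[0,0,0],[0,0,0],[0,0,0],[0,0,0],[0,0,0],[0,0,0],[0,0,0]],"hand":[2.4,2.4,2.4,2.4,2.4,5,5,5]}'
python3 -m creep '{"translation":[[-2,-5,0],[-2,-10,0],[-2,-14,0],[-2,-14,0]],"delta_rot":[[0,0,0],[0,0,0],[0,0,0],[0,0,0]],"hand":[5,5,5,5]}'; python3 parts.py w5 1
```

```text
clock: 18.77
position: [649.2, 128.3, 23.4]
ee_rot: [0.016, 1.0, -0.001, -0.002]
contact_force: [0.2, 1.2, 0.0]
gripper_width: 13.7
grasp_force: 60.5
clock: 19.77
position: [553.3, 11.1, 236.0]
ee_rot: [0.015, 1.0, 0.0, 0.001]
contact_force: [1.3, -0.0, -0.2]
gripper_width: 49.9
grasp_force: 0.0
clock: 20.27
position: [534.0, -130.3, 234.5]
ee_rot: [0.018, 1.0, 0.0, 0.001]
contact_force: [0.9, 0.8, -0.3]
gripper_width: 50.2
grasp_force: 0.0
beam 420.5 -134.1 16.7 103 16 -24.1 227
beam 435.0 -271.5 16.5 112 17 8.9 92
damper 445.8 -391.3 21.7 69 23 6.7 0
wheel 566.2 -266.4 28.9 57 56 -31.2 112
wheel 579.3 -382.9 28.8 57 56 -84.4 12
[ 534.1 -129.2  234.4]
```

```bash
python3 -m creep '{"translation":[[-4,0,0],[-7,0,0],[-7,0,0]],"delta_rot":[[0,0,0],[0,0,0],[0,0,0]],"hand":[5,5,5]}'; python3 parts.py w6 1
```

```text
clock: 20.7
position: [462.9, -127.3, 234.6]
ee_rot: [0.015, 1.0, 0.0, 0.001]
contact_force: [1.0, -0.1, 0.2]
gripper_width: 49.9
grasp_force: 0.0
beam 416.5 -132.2 16.7 112 16 -24.1 228
damper 428.8 -393.8 21.6 103 23 7.4 0
beam 434.9 -271.2 16.6 112 17 9.2 103
wheel 565.9 -266.5 28.8 56 56 32.2 119
wheel 579.8 -382.7 28.8 57 57 -24.4 25
[ 464.3 -127.4  234.7]
```

```bash
python3 -m creep '{"translation":[[-2,0,-3],[-4.8,-0.5,-7],[-4.8,-0.5,-12],[-4.8,-0.5,-17],[-4.8,-0.5,-20],[-4.8,-0.5,-22],[-4.8,-0.5,-23.1],[-4.8,-0.5,-23.1]],"delta_rot":[[0,0,-9],[0,0,-18],[0,0,-22.2],[0,0,-22.2],[0,0,-22.2],[0,0,-22.2],[0,0,-22.2],[0,0,-22.2]],"hand":[5,5,5,5,5,5,5,5]}'
python3 -m creep '{"translation":[[0,0,0],[0,0,0],[0,0,0],[0,0,0],[0,0,3],[0,0,8],[0,0,12],[0,0,12]],"delta_rot":[[0,0,0],[0,0,0],[0,0,0],[0,0,0],[0,0,0],[0,0,5],[0,0,14],[0,0,22.2]],"hand":[0.8,0.8,0.8,0.8,0.8,0.8,0.8,0.8]}'
```

```text
clock: 21.75
position: [416.8, -132.9, 2.4]
ee_rot: [0.208, 0.978, -0.0, -0.0]
contact_force: [0.2, 0.4, 0.4]
gripper_width: 50.0
grasp_force: 0.0
clock: 22.75
position: [418.6, -133.2, 126.5]
ee_rot: [0.013, 1.0, 0.0, 0.005]
contact_force: [-0.4, -0.8, -1.3]
gripper_width: 13.8
grasp_force: 60.0
```

```bash
python3 -m creep '{"translation":[[4,4,1],[8,8,1],[12,12,1],[16,16,1],[20,20,1],[23.5,22.5,1],[23.5,22.5,1],[23.5,22.5,1]],"delta_rot":[[0,0,0],[0,0,0],[0,0,0],[0,0,0],[0,0,0],[0,0,0],[0,0,0],[0,0,0]],"hand":[0.8,0.8,0.8,0.8,0.8,0.8,0.8,0.8]}'
python3 -m creep '{"translation":[[0,0,-5],[0,0,-9],[0,0,-10.8],[0,0,-10.8]],"delta_rot":[[0,0,0],[0,0,0],[0,0,0],[0,0,0]],"hand":[0.8,0.8,0.8,0.8]}'
```

```text
clock: 23.75
position: [650.5, 91.5, 132.4]
ee_rot: [0.016, 1.0, -0.0, -0.001]
contact_force: [-0.4, -1.0, -0.6]
gripper_width: 14.2
grasp_force: 60.0
clock: 24.25
position: [651.2, 91.2, 25.7]
ee_rot: [0.016, 1.0, -0.0, 0.0]
contact_force: [0.0, 0.5, 0.5]
gripper_width: 14.1
grasp_force: 60.0
```

```bash
python3 -m creep '{"translation":[[0,0,0],[0,0,0],[0,0,0],[0,0,4],[0,0,10],[-3,-5,14],[-6,-10,18],[-9,-15,21]],"delta_rot":[[0,0,0],[0,0,0],[0,0,0],[0,0,0],[0,0,0],[0,0,0],[0,0,0],[0,0,0]],"hand":[2.4,2.4,2.4,2.4,2.4,5,5,5]}'
python3 -m creep '{"translation":[[-2,-5,0],[-4,-10,0],[-6,-15,0],[-8,-20,0],[-8,-20,0],[-8,-20,0]],"delta_rot":[[0,0,0],[0,0,0],[0,0,0],[0,0,0],[0,0,0],[0,0,0]],"hand":[5,5,5,5,5,5]}'; python3 parts.py w7 1
```

```text
clock: 25.25
position: [569.4, -44.5, 227.1]
ee_rot: [0.015, 1.0, 0.0, 0.001]
contact_force: [1.0, 0.0, 0.8]
gripper_width: 50.0
grasp_force: 0.0
clock: 26.0
position: [490.0, -243.6, 225.5]
ee_rot: [0.016, 1.0, 0.0, 0.0]
contact_force: [0.5, 0.1, -0.8]
gripper_width: 49.7
grasp_force: 0.0
damper 428.3 -394.6 22.0 104 23 7.7 82
wheel 435.1 -271.6 16.6 112 16 9.1 210
wheel 565.6 -267.0 28.9 56 56 -29.7 215
wheel 579.5 -382.5 28.9 57 56 5.4 115
[ 490.3 -243.1  225.5]
```

```bash
python3 -m creep '{"translation":[[-3,-1.5,-3],[-5.5,-2.8,-7],[-5.5,-2.8,-12],[-5.5,-2.8,-17],[-5.5,-2.8,-20],[-5.5,-2.8,-21.5],[-5.5,-2.8,-22.2],[-5.5,-2.8,-22.2]],"delta_rot":[[0,0,5],[0,0,11],[0,0,11],[0,0,11],[0,0,11],[0,0,11],[0,0,11],[0,0,11]],"hand":[5,5,5,5,5,5,5,5]}'
python3 -m creep '{"translation":[[0,0,0],[0,0,0],[0,0,0],[0,0,0],[0,0,3],[0,0,8],[0,0,13],[0,0,13]],"delta_rot":[[0,0,0],[0,0,0],[0,0,0],[0,0,0],[0,0,0],[0,0,0],[0,0,-6],[0,0,-11]],"hand":[0.8,0.8,0.8,0.8,0.8,0.8,0.8,0.8]}'
```

```text
clock: 27.05
position: [435.8, -271.5, 4.0]
ee_rot: [-0.08, 0.997, -0.0, 0.001]
contact_force: [-0.2, -0.8, 0.0]
gripper_width: 50.0
grasp_force: 0.0
clock: 28.05
position: [437.7, -272.5, 138.2]
ee_rot: [0.017, 1.0, -0.002, 0.005]
contact_force: [0.4, 1.2, -0.9]
gripper_width: 14.3
grasp_force: 60.7
```

```bash
python3 -m creep '{"translation":[[2.8,5,0],[5.6,10,0],[8.4,15,0],[11.2,20,0],[14,25,0],[16.8,30,0],[19.5,35,0],[21.7,38.1,0]],"delta_rot":[[0,0,0],[0,0,0],[0,0,0],[0,0,0],[0,0,0],[0,0,0],[0,0,0],[0,0,0]],"hand":[0.8,0.8,0.8,0.8,0.8,0.8,0.8,0.8]}'
python3 -m creep '{"translation":[[0,0,0],[0,0,-4],[0,0,-8],[0,0,-9.3],[0,0,-9.3]],"delta_rot":[[0,0,0],[0,0,0],[0,0,0],[0,0,0],[0,0,0]],"hand":[0.8,0.8,0.8,0.8,0.8]}'
```

```text
clock: 29.05
position: [652.7, 111.9, 133.4]
ee_rot: [0.015, 1.0, 0.0, 0.0]
contact_force: [0.4, 0.6, 0.3]
gripper_width: 14.0
grasp_force: 60.6
clock: 29.68
position: [651.8, 108.7, 40.3]
ee_rot: [0.016, 1.0, -0.0, -0.001]
contact_force: [0.7, 0.6, -0.1]
gripper_width: 14.4
grasp_force: 60.6
```

```bash
python3 -m creep '{"translation":[[0,0,0],[0,0,0],[0,0,0],[0,0,4],[-1,-3,10],[-2,-8,14],[-4,-13,19],[-6,-18,19]],"delta_rot":[[0,0,0],[0,0,0],[0,0,0],[0,0,0],[0,0,0],[0,0,0],[0,0,0],[0,0,0]],"hand":[2.6,2.6,2.6,2.6,4,5,5,5]}'
python3 -m creep '{"translation":[[-2,-5,0],[-4,-10,0],[-6,-15,0],[-8,-20,0],[-10,-25,0],[-10,-30,0],[-10,-30,0],[-10,-30,0]],"delta_rot":[[0,0,0],[0,0,0],[0,0,0],[0,0,0],[0,0,0],[0,0,0],[0,0,0],[0,0,0]],"hand":[5,5,5,5,5,5,5,5]}'; python3 parts.py w8 1
```

```text
clock: 30.68
position: [595.4, -66.2, 233.8]
ee_rot: [0.015, 1.0, 0.0, 0.004]
contact_force: [0.9, -0.5, -0.6]
gripper_width: 49.9
grasp_force: 0.0
clock: 31.68
position: [493.9, -365.1, 229.5]
ee_rot: [0.016, 1.0, 0.0, -0.0]
contact_force: [-0.2, 0.5, -0.1]
gripper_width: 50.1
grasp_force: 0.0
damper 428.5 -394.8 22.1 104 22 7.9 206
wheel 566.1 -266.9 29.0 57 56 89.7 319
wheel 579.5 -382.6 28.9 57 56 35.4 221
[ 494.2 -364.6  229.6]
```

```bash
python3 -m creep '{"translation":[[-3,-1.5,-3],[-6.6,-3,-7],[-6.6,-3,-12],[-6.6,-3,-17],[-6.6,-3,-20],[-6.6,-3,-21.6],[-6.6,-3,-22.4],[-6.6,-3,-22.4]],"delta_rot":[[0,0,5],[0,0,9.8],[0,0,9.8],[0,0,9.8],[0,0,9.8],[0,0,9.8],[0,0,9.8],[0,0,9.8]],"hand":[5,5,5,5,5,5,5,5]}'
python3 -m creep '{"translation":[[0,0,0],[0,0,0],[0,0,0],[0,0,0],[0,0,3],[0,0,8],[0,0,13],[0,0,14]],"delta_rot":[[0,0,0],[0,0,0],[0,0,0],[0,0,0],[0,0,0],[0,0,0],[0,0,-5],[0,0,-9.8]],"hand":[1,1,1,1,1,1,1,1]}'
python3 - <<'E'
from h import *
from seg import cloud,mask
s=load('w8');P=cloud(s)
for f in('w7','w4'):
    s=load(f);P=cloud(s);m=(P[...,2]>25)&(P[...,2]<48)&(abs(P[...,1]-8)<44)&(abs(P[...,0]-649)<68)&(mask(s,'teal')==0)
    n,l,st,ce=cv2.connectedComponentsWithStats(m.astype(np.uint8))
    for i in range(1,n):
        if st[i,4]>60: p=P[l==i];print(f,np.round([p.min(0),p.max(0)]).tolist())
E
```

```text
clock: 32.72
position: [428.8, -395.2, 6.0]
ee_rot: [-0.07, 0.998, -0.0, 0.0]
contact_force: [-0.0, -0.9, 0.7]
gripper_width: 49.6
grasp_force: 0.0
clock: 33.72
position: [429.9, -396.5, 149.9]
ee_rot: [0.017, 1.0, -0.002, 0.004]
contact_force: [0.2, -0.9, -1.1]
gripper_width: 18.7
grasp_force: 58.8
w7 [[592.0, -21.0, 25.0], [699.0, 36.0, 42.0]]
w4 [[592.0, -20.0, 25.0], [686.0, 5.0, 42.0]]
w4 [[596.0, 14.0, 25.0], [655.0, 38.0, 42.0]]
```

```bash
python3 -m creep '{"translation":[[2.8,5.1,0],[5.6,10.2,0],[8.4,15.3,0],[11.2,20.4,0],[14,25.5,0],[16.8,30.6,0],[19.5,35.7,0],[22,40.4,0]],"delta_rot":[[0,0,0],[0,0,0],[0,0,0],[0,0,0],[0,0,0],[0,0,0],[0,0,0],[0,0,0]],"hand":[1,1,1,1,1,1,1,1]}'
python3 -m creep '{"translation":[[0,0,0],[0,0,-5],[0,0,-8],[0,0,-9.8],[0,0,-9.8]],"delta_rot":[[0,0,0],[0,0,0],[0,0,0],[0,0,0],[0,0,0]],"hand":[1,1,1,1,1]}'
```

```text
clock: 34.72
position: [648.7, 10.6, 145.5]
ee_rot: [0.016, 1.0, 0.0, 0.0]
contact_force: [1.2, -0.8, -0.7]
gripper_width: 18.5
grasp_force: 58.9
clock: 35.35
position: [648.4, 8.2, 48.0]
ee_rot: [0.016, 1.0, -0.0, 0.0]
contact_force: [-0.2, -0.1, 0.2]
gripper_width: 18.8
grasp_force: 59.2
```

```bash
python3 -m creep '{"translation":[[0,0,0],[0,0,0],[0,0,0],[0,0,4],[0,-2,9],[0,-7,14],[-1,-12,18],[-2,-17,18]],"delta_rot":[[0,0,0],[0,0,0],[0,0,0],[0,0,0],[0,0,0],[0,0,0],[0,0,0],[0,0,0]],"hand":[3,3,3,3,5,7,7.5,7.5]}'
python3 -m creep '{"translation":[[-1,-5,0],[-2,-9,0],[-2,-9,0],[-2,-9,0]],"delta_rot":[[0,0,0],[0,0,0],[0,0,0],[0,0,0]],"hand":[7.5,7.5,7.5,7.5]}'; python3 parts.py w9 1
python3 - <<'E'
from h import *
cv2.imwrite('pics/w9b.png',cv2.imread('pics/w9.png'))
E
```

```text
clock: 36.35
position: [629.7, -162.5, 231.9]
ee_rot: [0.015, 1.0, -0.0, 0.004]
contact_force: [0.8, 0.1, -0.6]
gripper_width: 74.8
grasp_force: 0.0
clock: 36.85
position: [608.2, -251.1, 227.4]
ee_rot: [0.016, 1.0, 0.0, 0.0]
contact_force: [-0.3, 0.3, -0.3]
gripper_width: 74.5
grasp_force: 0.0
wheel 566.1 -267.2 29.0 56 56 2.7 214
wheel 579.5 -382.3 29.0 57 56 -53.4 103
[ 608.4 -250.5  227.5]
```

View pics/w9b.png

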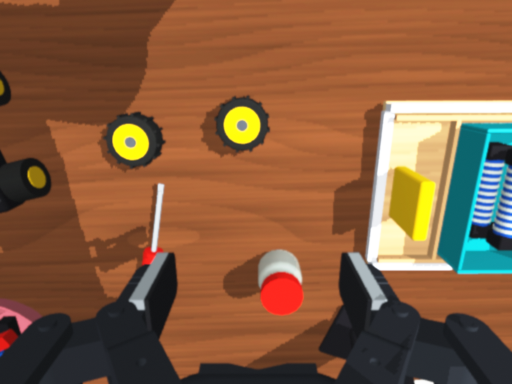

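Wheels at (243,124) and (132,140) are still in place. All other table parts are gone, and the dampers show in the teal dish at right.

```bash
python3 -m creep '{"translation":[[-2,-1,-4],[-4.2,-1.6,-9],[-4.2,-1.6,-14],[-4.2,-1.6,-18],[-4.2,-1.6,-20.3],[-4.2,-1.6,-21.3],[-4.2,-1.6,-21.3],[-4.2,-1.6,-21.3]],"delta_rot":[[0,0,0],[0,0,0],[0,0,0],[0,0,0],[0,0,0],[0,0,0],[0,0,0],[0,0,0]],"hand":[7.5,7.5,7.5,7.5,7.5,7.5,4.5,4.5]}'
python3 -m creep '{"translation":[[0,0,0],[0,0,0],[0,0,0],[0,0,3],[0,0,8],[0,0,13],[0,0,15],[0,0,15]],"delta_rot":[[0,0,0],[0,0,0],[0,0,0],[0,0,0],[0,0,0],[0,0,0],[0,0,0],[0,0,0]],"hand":[4.5,4.5,4.5,4.5,4.5,4.5,4.5,4.5]}'
```

```text
clock: 37.9
position: [567.6, -267.2, 16.3]
ee_rot: [0.015, 1.0, -0.0, 0.002]
contact_force: [0.4, 0.1, -0.8]
gripper_width: 51.1
grasp_force: 62.4
clock: 38.9
position: [566.8, -267.6, 166.0]
ee_rot: [0.016, 1.0, -0.0, 0.002]
contact_force: [0.1, 0.0, -0.6]
gripper_width: 51.6
grasp_force: 62.5
```

```bash
python3 -m creep '{"translation":[[1.5,5.9,0],[3,11.8,0],[4.5,17.7,0],[6,23.6,0],[7.5,29.5,0],[9,35.4,0],[10.5,41.3,0],[12.1,47,0]],"delta_rot":[[0,0,0],[0,0,0],[0,0,0],[0,0,0],[0,0,0],[0,0,0],[0,0,0],[0,0,0]],"hand":[4.5,4.5,4.5,4.5,4.5,4.5,4.5,4.5]}'
python3 -m creep '{"translation":[[0,0.8,0],[0,0.8,-4],[0,0.8,-8],[0,0.8,-9.7],[0,0.8,-9.7],[0,0.8,-9.7]],"delta_rot":[[0,0,0],[0,0,0],[0,0,0],[0,0,0],[0,0,0],[0,0,0]],"hand":[4.5,4.5,4.5,4.5,4.5,4.5]}'
```

```text
clock: 39.9
position: [686.4, 204.3, 161.6]
ee_rot: [0.016, 1.0, -0.001, -0.002]
contact_force: [1.2, -0.0, -0.2]
gripper_width: 51.3
grasp_force: 62.6
clock: 40.65
position: [688.3, 210.8, 69.2]
ee_rot: [0.016, 1.0, 0.0, 0.001]
contact_force: [0.1, 0.0, -0.2]
gripper_width: 51.4
grasp_force: 62.6
```

```bash
python3 -m creep '{"translation":[[0,0,0],[0,0,0],[0,0,0],[0,0,5],[0,-3,10],[-1,-9,14],[-2,-15,16],[-3,-21,16]],"delta_rot":[[0,0,0],[0,0,0],[0,0,0],[0,0,0],[0,0,0],[0,0,0],[0,0,0],[0,0,0]],"hand":[6.4,6.4,6.4,6.4,7.5,7.5,7.5,7.5]}'
python3 -m creep '{"translation":[[-1,-6,0],[-2,-12,0],[-3,-18,0],[-4,-24,0],[-4,-30,0],[-4,-36,0],[-4,-37,0],[-4,-37,0]],"delta_rot":[[0,0,0],[0,0,0],[0,0,0],[0,0,0],[0,0,0],[0,0,0],[0,0,0],[0,0,0]],"hand":[7.5,7.5,7.5,7.5,7.5,7.5,7.5,7.5]}'; python3 parts.py w10 1
```

```text
clock: 41.65
position: [659.3, 8.6, 230.0]
ee_rot: [0.015, 1.0, 0.0, 0.003]
contact_force: [0.1, 0.0, -1.1]
gripper_width: 75.1
grasp_force: 0.0
clock: 42.65
position: [618.3, -360.6, 226.6]
ee_rot: [0.016, 1.0, 0.0, -0.0]
contact_force: [-0.1, -0.1, 0.3]
gripper_width: 74.9
grasp_force: 0.0
wheel 579.5 -382.6 29.0 56 56 -23.9 208
[ 618.7 -359.5  226.9]
```

```bash
python3 -m creep '{"translation":[[-2,-1,-4],[-3.9,-2.2,-9],[-3.9,-2.2,-14],[-3.9,-2.2,-18],[-3.9,-2.2,-20.3],[-3.9,-2.2,-21.2],[-3.9,-2.2,-21.2],[-3.9,-2.2,-21.2]],"delta_rot":[[0,0,0],[0,0,0],[0,0,0],[0,0,0],[0,0,0],[0,0,0],[0,0,0],[0,0,0]],"hand":[7.5,7.5,7.5,7.5,7.5,7.5,4.5,4.5]}'
python3 -m creep '{"translation":[[0,0,0],[0,0,0],[0,0,0],[0,0,3],[0,0,8],[0,0,13],[0,0,15],[0,0,15]],"delta_rot":[[0,0,0],[0,0,0],[0,0,0],[0,0,0],[0,0,0],[0,0,0],[0,0,0],[0,0,0]],"hand":[4.5,4.5,4.5,4.5,4.5,4.5,4.5,4.5]}'
```

```text
clock: 43.7
position: [581.2, -382.1, 17.2]
ee_rot: [0.015, 1.0, -0.001, 0.002]
contact_force: [0.5, -0.0, -0.6]
gripper_width: 51.3
grasp_force: 62.4
clock: 44.7
position: [580.2, -382.7, 166.8]
ee_rot: [0.016, 1.0, -0.001, 0.002]
contact_force: [0.0, 0.0, -1.7]
gripper_width: 51.1
grasp_force: 62.5
```

```bash
python3 -m creep '{"translation":[[0.6,5.9,0],[1.2,11.8,0],[1.8,17.7,0],[2.4,23.6,0],[3,29.5,0],[3.5,35.4,0],[4,41.3,0],[4.4,47,0]],"delta_rot":[[0,0,0],[0,0,0],[0,0,0],[0,0,0],[0,0,0],[0,0,0],[0,0,0],[0,0,0]],"hand":[4.5,4.5,4.5,4.5,4.5,4.5,4.5,4.5]}'
python3 - <<'E'
from h import *
cap('wrist','w11');cv2.imwrite('pics/w11b.png',cv2.imread('pics/w11.png'))
E
```

```text
clock: 45.7
position: [622.5, 89.4, 162.5]
ee_rot: [0.016, 1.0, -0.001, -0.002]
contact_force: [0.3, -0.0, 0.3]
gripper_width: 51.4
grasp_force: 62.6
```

View pics/w11b.png

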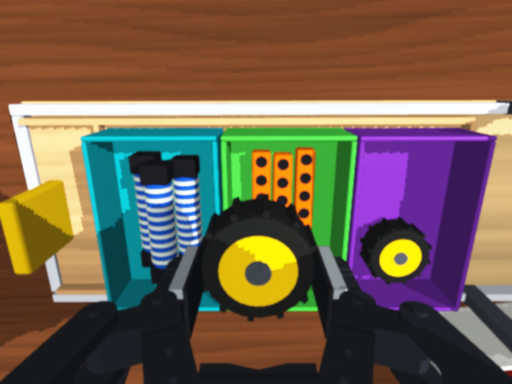

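All is good: three dampers in teal (third on top), three beams side by side in green, and the first wheel flat in purple at (395,250), leaving the near half free.

```bash
python3 -m creep '{"translation":[[0,6,0],[0,12.2,0],[0,12.2,0],[0,12.2,-4],[0,12.2,-8],[0,12.2,-9.7],[0,12.2,-9.7],[0,12.2,-9.7]],"delta_rot":[[0,0,0],[0,0,0],[0,0,0],[0,0,0],[0,0,0],[0,0,0],[0,0,0],[0,0,0]],"hand":[4.5,4.5,4.5,4.5,4.5,4.5,4.5,4.5]}'
python3 -m creep '{"translation":[[0,0,0],[0,0,0],[0,0,0],[0,0,5],[0,-3,10],[0,-9,14],[-1,-15,16],[-2,-20,16]],"delta_rot":[[0,0,0],[0,0,0],[0,0,0],[0,0,0],[0,0,0],[0,0,0],[0,0,0],[0,0,0]],"hand":[6.4,6.4,6.4,6.4,5,5,5,5]}'
python3 - <<'E'
from h import *
cap('wrist','w12');cv2.imwrite('pics/w12b.png',cv2.imread('pics/w12.png'));s=load('w12')
print(np.round(read_state()['position'],1))
E
```

```text
clock: 46.75
position: [624.8, 209.9, 69.5]
ee_rot: [0.016, 1.0, 0.0, 0.001]
contact_force: [0.2, -0.1, 0.1]
gripper_width: 51.4
grasp_force: 62.8
clock: 47.75
position: [604.4, 8.5, 230.6]
ee_rot: [0.015, 1.0, 0.0, 0.002]
contact_force: [-0.3, 0.1, 0.1]
gripper_width: 50.1
grasp_force: 0.0
[601.7   2.5 230.4]
```

View pics/w12b.png

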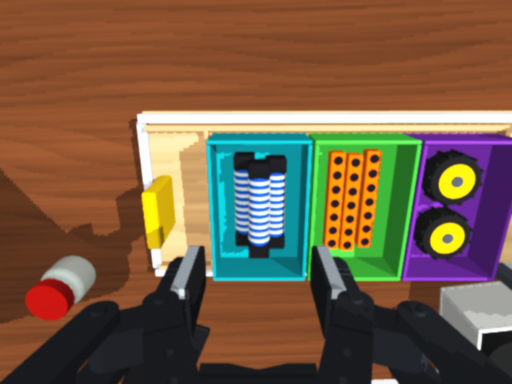

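All eight parts are in their dishes: dampers (260,200), beams (353,200), wheels (452,182) and (443,232). Now regrip the tab.

```bash
python3 -m creep '{"translation":[[2,-4,0],[4.6,-9.7,-3],[4.6,-9.7,-8],[4.6,-9.7,-12],[4.6,-9.7,-12],[4.6,-9.7,-12]],"delta_rot":[[0,0,0],[0,0,0],[0,0,0],[0,0,0],[0,0,0],[0,0,0]],"hand":[5,5,5,5,5,5]}'
python3 - <<'E'
from h import *
from seg import *
s=load('w12');P=cloud(s);m=(mask(s,'yellow')>0)&(abs(P[...,2]-80)<3)&(P[...,1]<-60);p=P[m];print(p.min(0),p.max(0))
E
```

```text
clock: 48.55
position: [651.1, -87.1, 110.1]
ee_rot: [0.015, 1.0, -0.0, 0.002]
contact_force: [0.8, -0.5, 0.9]
gripper_width: 49.8
grasp_force: 0.0
[ 616.48424155 -103.27984498   77.03120338] [674.5864166  -88.50804877  81.91567322]
```

```bash
python3 -m creep '{"translation":[[-0.2,-0.9,0],[-0.2,-0.9,-3],[-0.2,-0.9,-6.1],[-0.2,-0.9,-6.1],[-0.2,-0.9,-6.1],[-0.2,-0.9,-6.1],[-0.2,-0.9,-6.1]],"delta_rot":[[0,0,0],[0,0,0],[0,0,0],[0,0,0],[0,0,0],[0,0,0],[0,0,0]],"hand":[5,5,5,5,1,1,1]}'
python3 -m creep '{"translation":[[0.03,0.8,0],[0.05,1.6,0],[0.08,2.4,0],[0.11,3.2,0],[0.13,4,0],[0.16,4.8,0],[0.18,5.6,0],[0.2,6.4,0]],"delta_rot":[[0,0,0],[0,0,0],[0,0,0],[0,0,0],[0,0,0],[0,0,0],[0,0,0],[0,0,0]],"hand":[1,1,1,1,1,1,1,1]}'
```

```text
clock: 49.42
position: [649.0, -95.7, 49.3]
ee_rot: [0.015, 1.0, 0.0, 0.002]
contact_force: [-1.5, 3.1, 5.5]
gripper_width: 13.3
grasp_force: 62.4
clock: 50.42
position: [650.7, -35.0, 49.3]
ee_rot: [0.016, 1.0, -0.002, 0.001]
contact_force: [-0.6, -10.5, 6.2]
gripper_width: 13.3
grasp_force: 62.2
```

```bash
python3 -m creep '{"translation":[[0.03,0.9,0],[0.06,1.8,0],[0.09,2.7,0],[0.12,3.6,0],[0.15,4.5,0],[0.18,5.4,0],[0.21,6.3,0],[0.24,7,0]],"delta_rot":[[0,0,0],[0,0,0],[0,0,0],[0,0,0],[0,0,0],[0,0,0],[0,0,0],[0,0,0]],"hand":[1,1,1,1,1,1,1,1]}'
python3 -m creep '{"translation":[[0.01,0.4,0],[0.02,0.7,0],[0.03,1,0],[0.04,1.2,0],[0.04,1.2,0]],"delta_rot":[[0,0,0],[0,0,0],[0,0,0],[0,0,0],[0,0,0]],"hand":[1,1,1,1,1]}'
```

```text
clock: 51.42
position: [653.0, 34.9, 49.3]
ee_rot: [0.016, 1.0, -0.002, 0.001]
contact_force: [-0.2, -11.5, 6.2]
gripper_width: 13.3
grasp_force: 62.3
clock: 52.05
position: [653.3, 46.5, 49.3]
ee_rot: [0.016, 1.0, -0.002, 0.001]
contact_force: [-0.7, -10.7, 6.8]
gripper_width: 13.2
grasp_force: 62.4
```

Force still at sliding level; push a little further for a clear stop.

```bash
python3 -m creep '{"translation":[[0.01,0.3,0],[0.02,0.5,0],[0.02,0.6,0],[0.02,0.6,0]],"delta_rot":[[0,0,0],[0,0,0],[0,0,0],[0,0,0]],"hand":[1,1,1,1]}'
```

```text
clock: 52.55
position: [653.2, 47.3, 49.3]
ee_rot: [0.017, 1.0, -0.004, -0.0]
contact_force: [1.8, -27.8, 5.5]
gripper_width: 13.3
grasp_force: 62.1
```

```bash
python3 -m creep '{"translation":[[0,-0.5,0],[0,-0.5,0],[0,-0.5,0],[0,-0.5,0],[0,-0.5,4],[0,-0.5,10],[-5,-2,15],[-10,-4,19]],"delta_rot":[[0,0,0],[0,0,0],[0,0,0],[0,0,0],[0,0,0],[0,0,0],[0,0,0],[0,0,0]],"hand":[1,4,4,4,4,4,4,4]}'
python3 -m creep '{"translation":[[-3,-6,3],[-6,-12,3],[-6,-12,3],[-6,-12,3]],"delta_rot":[[0,0,0],[0,0,0],[0,0,0],[0,0,0]],"hand":[4,4,4,4]}'
python3 - <<'E'
from h import *
cap('wrist','w13');cap('scene','s13');a=cv2.imread('pics/s13.png')[100:330,120:430]
b=cv2.imread('pics/w13.png')
from seg import *
s=load('w13');P=cloud(s);m=(mask(s,'yellow')>0)&(abs(P[...,2]-80)<3)&(P[...,1]>0)&(P[...,1]<90);p=P[m];print(p.min(0),p.max(0))
cv2.imwrite('pics/f.png',cv2.resize(a,(790,586),interpolation=cv2.INTER_CUBIC))
E
```

```text
clock: 53.55
position: [562.7, 20.5, 229.6]
ee_rot: [0.015, 1.0, 0.0, 0.0]
contact_force: [0.4, -1.2, 1.0]
gripper_width: 39.7
grasp_force: 0.0
clock: 54.05
position: [503.2, -100.3, 258.4]
ee_rot: [0.016, 1.0, 0.0, 0.0]
contact_force: [-0.5, 0.3, 0.0]
gripper_width: 40.2
grasp_force: 0.0
[620.742604    38.78427191  77.10783941] [660.28858174  52.80112822  81.93501944]
```

View pics/f.png

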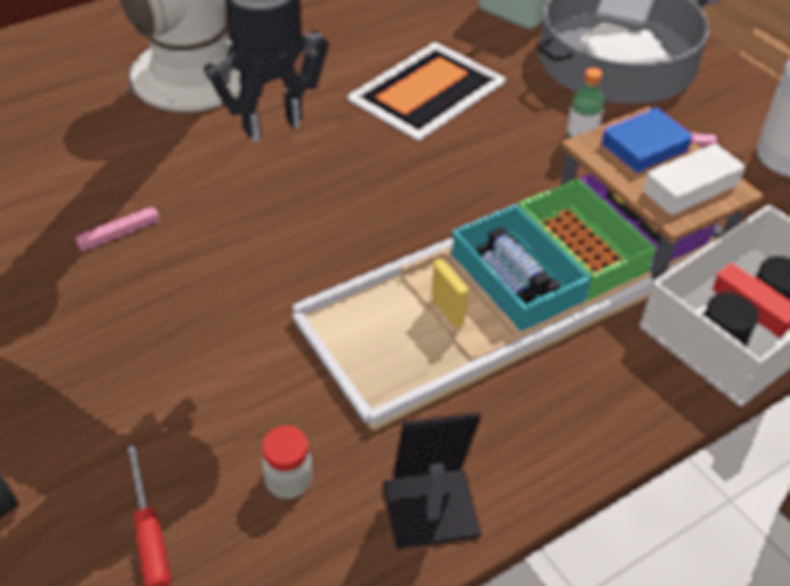

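The final view shows the tray home with dishes upright, the purple one under the shelf at (680,235), and the bystanders in place. The tab measures y = 46, which is 142 mm of travel.

```bash
python3 -c "
from bench import job_done; print(job_done())"
```

```text
the job is handed in; nothing more can be done
None
```

I handed the job in: all eight parts were sorted into their dishes, and the tray was pushed against its rear stops at about 143 mm of travel. The plunger could not be seen, so I judged it pressed from the tray's position; the result was not reported back.

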